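# Flip the specimen status flag

## Task

The specimen tubes are ready for collection: on the stand with the round paddle, turn the paddle right over its pivot so that it lies flat on the opposite rest with its raised-ring face up. Work with gentle fingertip pushes only (its upright tab gets it started); do not pinch or lift anything or shove the stand along. Leave the square flag and the other things on the table as they are.

Things in the scene. Friction and masses are not known exactly. Their poses are not given: they have to be found in the camera images.
- round_flag_stand: Stand of the round status flag: aluminium base 80 x 180 x 12 mm (x, y, z), loose, about 0.9 kg. Origin: centre of its underside, z up. Its +y points to the rest post on which the paddle lies at the start, -y to the opposite one; posts at y = +-64 mm, tops 59 mm above the table. Yaw within +-0.5 rad of the room's axes (+y to the robot's left).
- round_flag_pivot (a point): Middle of the round flag's axle, 62 mm straight above the stand's origin. The axle is level, along the stand's x, between two upright cheeks at x = +-30 mm (6 mm thick, 26 mm wide along y, tops 68 mm above the table). A fixed wall cabinet hangs over the back of the table, underside 0.61 m above it, front at world x = 0.57 m (door handles to 0.54 m): keep the arm low or in front of it.
- round_flag (a joint): Hinge of the round paddle, rad: 0 = level over the +y rest post, raised-bar face up; pi/2 = straight up; 3.14 (stop) = level over the -y rest post, raised-ring face up. Starts at 0 to 0.3. Stiff with friction (about 0.05 N m): stays wherever it is left, does not fall by itself.
- round_flag_blade (a point): Centre of the round paddle: a white disc 64 mm across, 5 mm thick, centred 42 mm from the axle, so reaching 74 mm from it; moves with the hinge.
- round_flag_tab (a point): Outer end of the round flag's finger tab, 42 mm from the axle; moves with the hinge. The tab is 34 mm wide along the axle, 5 mm thick (7 mm at the end), and stands at right angles to the paddle, starting at the axle: it points up at hinge 0, along -y at pi/2, straight down at 3.14, clear of everything below.
- square_flag_stand: Stand of the square flag: same sizes and axes as round_flag_stand. To be left alone.
- square_flag (a joint): Hinge of the square paddle; same meaning, tab and friction as round_flag. Leave as found.
- square_flag_blade (a point): Centre of the square paddle, 62 x 64 x 5 mm, 42 mm from its axle.
- gauze_roll: Bystander, loose: white gauze roll standing upright, 38 mm across, 62 mm tall. Origin at the centre of its underside.
- sample_cup: Bystander, loose: sample cup with screw lid, 65 mm across, 66 mm tall. Origin at the centre of its underside.
- antiseptic_bottle: Bystander, loose: amber squeeze bottle with white tip, 57 mm across, 166 mm tall. Origin at the centre of its underside.

How it is judged (in metres and radians):
At the end, for the whole second after the job is handed in: The round flag's hinge reads over 3.02 rad (within 7 degrees of flat on the other rest) and is at rest; its stand is upright, still and within 30 mm of its start; the square paddle is within 10 mm and every bystander within 15 mm of its start (value of joint round_flag above 3.02 rad and linear speed of round_flag_stand below 0.01 m/s and velocity of joint round_flag between -0.05 and 0.05 rad/s and angle between round_flag_stand's own z axis and vertical below 0.03 rad and distance of round_flag_stand from where it was at the start of the episode below 0.03 m and distance of square_flag_blade from where it was at the start of the episode below 0.01 m and distance of each of gauze_roll, sample_cup, antiseptic_bottle from where it was at the start of the episode below 0.015 m); the robot touches nothing.
It fails at once if the round flag's stand is lifted off the table or tipped (height (world z) of round_flag_stand above 0.012 m or angle between round_flag_stand's own z axis and vertical above 0.15 rad).
It fails at once if the round flag's stand is shoved more than 30 mm (distance of round_flag_stand from where it was at the start of the episode above 0.03 m).
It fails at once if the round flag or its stand is pinched or pressed hard (over 30 N) (contact force between the fingers and round_flag_stand above 30 N).
It fails at once if the square flag or its stand is moved (distance of any of square_flag_blade, square_flag_stand from where it was at the start of the episode above 0.01 m).
It fails at once if a bystander is moved (distance of any of gauze_roll, sample_cup, antiseptic_bottle from where it was at the start of the episode above 0.015 m).
It also fails if it takes over 45 s, if anything falls off the work surface, if the arm or the gripper's body presses on something with over 40 N, if the wrist force passes 120 N, or if a joint passes its speed limit or range.

## Robot

A 6-joint arm with a two-finger parallel gripper is mounted at the origin on a cart in front of the work surface, level with it; the furniture and walls round the work are solid. World frame = base frame: x ahead of the robot, y to its left, z up, the work surface at z = 0. Lengths are in mm, angles in rad, forces in N, time in s.
With the tool pointing down it reaches from about 350 to 725 mm from the base axis. Payload 6 kg.
Tool frame: the origin (TCP) lies on the centre line of the jaws, within the pads' length; the fingertips stand 22 mm ahead of it and the grasp point (between the pads) lies 3 mm ahead of it; z points along the fingers, y is the line along which they close (so a half turn about z gives the same grasp; the last joint's range is limited). The gripper opens to 85 mm and grips with 20 to 120 N. Pads are 22 mm wide; open, the fingers measure 114 mm over their backs; the gripper's body (76 mm by 85 mm) begins 54 mm behind the grasp point. The pads swing forward as they close: fully open they stand 13 mm farther back than shut.
Start: joints at [1.444, 0.04, 0.085, 0, -1.615, -0.334], TCP at [266.77, 537.407, 220.961] pointing down, gripper open.
Joint ranges: [-2.56, 2.56], [-1.29, 2.01], [-1.08, 1.49], [-3.29, 1.98], [-2.81, -0.18], [-2.99, 2.99]. Speed limits (rad/s): [2.57, 2.57, 3.01, 3.14, 3.14, 3.14].

## Interface

Orientations are given as a rotation vector (axis times angle).
In Python, from cell import monitor, cams, manip gives the robot as it stands.
- The arm moves only by the tool send_rows, never from a script. Its argument "steps" is a list of rows, each an object of numbers: "x", "y", "z": the shift along the tool's x, y, z in m; "yaw": the turn about the tool's z in rad; "jaw": the closure in counts, from 0 (fully open) to 255 (shut). In form: [{"x": .., "y": .., "z": .., "yaw": .., "jaw": ..}, ...]. A call has 1 to 12 rows; each row shifts and turns the commanded pose from where the row before left it, along the tool's axes as they then stand; what a row does not reach is not made up. A row lasts 1/10 s, in which the tool goes at most 50 mm and 8.59 degrees, less where a joint would pass 70% of its speed; a pose out of reach is approached as far as the arm can. A call with a gripper value outside its range is refused whole. The fingers move at their own pace and stop on an object; the grip force is fixed at half the most. Time passes only in rows, so rows that do not move let the fingers close. It gives the time, the measured TCP pose, the force, the opening and the grip force at its end, in the units of the state.
- monitor.get_state(): the state, without advancing time (a new reading comes with each control period).
- cams.grab_frame(name): name is "scene" or "top" or "wrist"; returns a dict with "pixels" (420x560x3 uint8, red, green, blue), "z_map" (420x560 float32, mm along the optical axis (not along the pixel's ray), 0 where there is no reading), "K" (3x3 intrinsics, pixels), "world_to_cam" (4x4, takes a point from world to camera coordinates). Camera axes: x right, y down, z forward; pixel columns grow to the right and rows downward; lengths in mm; the calibration is good to about 2 mm. The wrist camera is an equidistant fisheye: a pixel r from the principal point sees the ray r / f radians off the axis. A picture is of the moment at which its call begins.
- manip.job_done(): hands the job in; it is judged then, once.
The state is a dict: "time_s": time; "qpos": joint angles; "dq": joint speeds; "joint_efforts": joint torques, N m; "eef_pos": TCP position; "tcp_rot": TCP orientation; "wrist_force": force on the tool from outside, world axes, zero at the start; "moment": the same for the moment, N m; "opening": finger opening in mm; "grip_force": force on a finger pad.
Only numpy, scipy, OpenCV 4.12 (cv2) and the standard library are available. Lean on these libraries where they do the work, as an engineer would, in place of code of your own. Each camera call takes 0.05 s, during which the arm holds its last target. There are 200 camera calls.

## Working session

There is one attempt and no reset: what is moved stays moved. The work goes in short steps, Python scripts to look and compute and a tool call to move; the robot and the scene stay as the last step left them, time stands still between calls to the robot, and variables do not carry over. Pictures are saved under pics/ and viewed, at most 10 in all, crops included, and the job is handed in when it is done.

Besides the shell and the picture viewer there is one more tool, called by a JSON object that holds its "op" and its "data", one argument or row to a line. send_rows: Moves the arm, as the interface text tells. Its arguments: {"type":"object","properties":{"steps":{"type":"array"}},"required":["steps"]}

```bash
mkdir -p pics; python3 - <<'E'
from cell import monitor,cams
import cv2,numpy as np
s=monitor.get_state();print({k:np.round(v,3) for k,v in s.items()})
for n in("scene","top"):
    f=cams.grab_frame(n);np.savez(f"pics/{n}0.npz",**f)
    cv2.imwrite(f"pics/{n}0.png",cv2.cvtColor(f["pixels"],cv2.COLOR_RGB2BGR))
    print(f["K"],f["world_to_cam"].round(3))
E
```

```text
{'time_s': np.float64(0.0), 'qpos': array([ 1.444,  0.041,  0.084, -0.   , -1.615, -0.334]), 'dq': array([ 0.001,  0.002,  0.001, -0.001,  0.001,  0.001]), 'joint_efforts': array([-1.0000e-03, -3.6820e+01,  3.4741e+01,  6.9330e+00, -6.0000e-03,
        0.0000e+00]), 'eef_pos': array([266.556, 537.149, 219.948]), 'tcp_rot': array([ 3.057, -0.717, -0.   ]), 'wrist_force': array([ 0.299,  0.483, -0.484]), 'moment': array([ 0.063,  0.01 , -0.015]), 'grip_force': np.float64(0.0), 'opening': np.float64(85.061)}
[[474.01030902   0.         272.90893185]
 [  0.         474.01030902 210.36316372]
 [  0.           0.           1.        ]] [[ 8.10000e-01 -5.86000e-01 -2.20000e-02 -4.22634e+02]
 [-3.58000e-01 -4.64000e-01 -8.10000e-01  3.19738e+02]
 [ 4.65000e-01  6.64000e-01 -5.86000e-01  6.99088e+02]
 [ 0.00000e+00  0.00000e+00  0.00000e+00  1.00000e+00]]
[[430.93015582   0.         289.05053028]
 [  0.         430.93015582 215.20065982]
 [  0.           0.           1.        ]] [[-1.90000e-02 -1.00000e+00  1.80000e-02  9.99800e+01]
 [-9.91000e-01  1.60000e-02 -1.32000e-01  6.12615e+02]
 [ 1.32000e-01 -2.00000e-02 -9.91000e-01  8.74569e+02]
 [ 0.00000e+00  0.00000e+00  0.00000e+00  1.00000e+00]]
```

View pics/scene0.png

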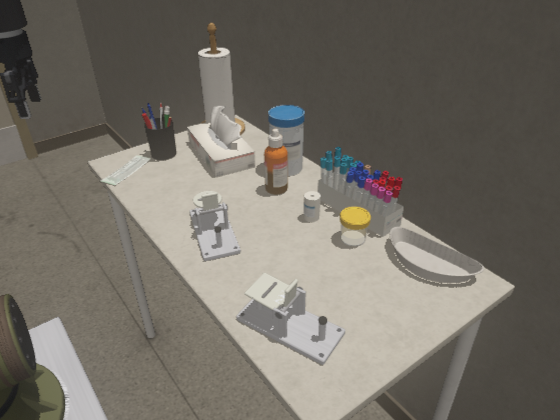

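View pics/top0.png

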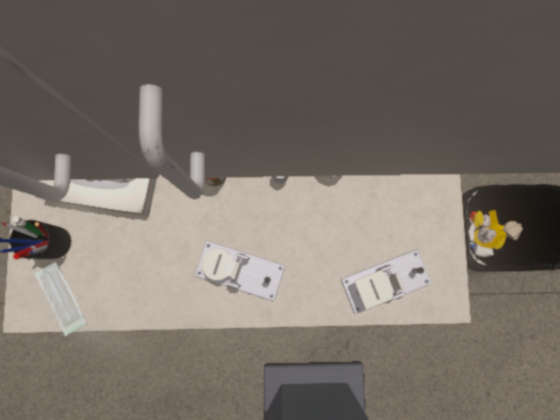

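The scene view shows the round paddle at about (205,200) and the square one at (270,290). In the top view the round stand is centred near (240,271), with its paddle at (219,265) and its free post at (266,282). I'll enlarge the top view.

```bash
cat > h.py <<'E'
import numpy as np,cv2
def proj(f,P):
    P=np.atleast_2d(P); c=(f["world_to_cam"]@np.c_[P,np.ones(len(P))].T)[:3]
    return (f["K"]@(c/c[2]))[:2].T
def ray(f,u,v,z):
    R=f["world_to_cam"][:3,:3];t=f["world_to_cam"][:3,3];o=-R.T@t
    d=R.T@np.linalg.inv(f["K"])@[u,v,1];return o+d*(z-o[2])/d[2]
def cloud(f):
    z=f["z_map"];v,u=np.nonzero(z>0);d=z[v,u]
    c=np.c_[u,v,np.ones(len(u))]@np.linalg.inv(f["K"]).T*d[:,None]
    R=f["world_to_cam"][:3,:3];return (c-f["world_to_cam"][:3,3])@R,u,v
E
python3 - <<'E'
from h import *
f=dict(np.load("pics/top0.npz"));P,u,v=cloud(f)
# base rectangle: points 8<z<16 near
m=(P[:,2]>7)&(P[:,2]<17)&(u>190)&(u<292)&(v>235)&(v<308)
Q=P[m];r=cv2.minAreaRect(Q[:,:2].astype(np.float32));print(m.sum(),r,cv2.boxPoints(r))
m=(P[:,2]>45)&(u>190)&(u<292)&(v>235)&(v<308)
for a in P[m][::12]:print(a.round(),end=' ')
im=cv2.cvtColor(f["pixels"],cv2.COLOR_RGB2BGR)[230:312,185:300]
g=dict(np.load("pics/scene0.npz"));im2=cv2.cvtColor(g["pixels"],cv2.COLOR_RGB2BGR)[180:265,180:250]
cv2.imwrite("pics/c.png",np.hstack([cv2.resize(im,(565,403),interpolation=3)[:,:460],cv2.resize(im2,(332,403),interpolation=3)]))
E
```

```text
2002 ((499.8652038574219, 196.49227905273438), (179.424072265625, 79.89529418945312), 71.54515838623047) [[433.57294  124.03953 ]
 [509.3595    98.748116]
 [566.1575   268.94504 ]
 [490.3709   294.23645 ]]
[544. 243.  67.] [542. 241.  68.] [540. 247.  67.] [539. 223.  68.] [538. 237.  66.] [536. 255.  68.] [536. 232.  64.] [534. 255.  69.] [534. 231.  68.] [533. 195.  66.] [532. 252.  64.] [531. 227.  70.] [531. 193.  68.] [530. 251.  69.] [530. 227.  66.] [529. 193.  66.] [528. 255.  68.] [527. 231.  71.] [527. 191.  68.] [526. 258.  65.] [525. 233.  69.] [525. 209.  67.] [524. 264.  67.] [524. 240.  65.] [523. 215.  69.] [523. 176.  54.] [522. 243.  67.] [521. 219.  67.] [520. 266.  67.] [520. 241.  68.] [519. 217.  64.] [518. 266.  64.] [518. 241.  68.] [517. 217.  64.] [517. 191.  69.] [516. 249.  67.] [515. 226.  63.] [515. 201.  66.] [514. 260.  66.] [513. 235.  68.] [513. 211.  66.] [512. 267.  68.] [512. 244.  63.] [511. 219.  67.] [510. 191. 107.] [510. 251.  68.] [509. 227.  65.] [509. 203.  64.] [508. 258.  66.] [507. 233.  68.] [507. 207.  67.] [506. 261.  67.] [506. 237.  66.] [505. 214.  62.] [504. 266.  66.] [504. 241.  69.] [503. 217.  64.] [503. 193.  66.] [502. 245.  66.] [501. 219.  65.] [501. 193.  82.] [500. 243.  69.] [499. 219.  64.] [499. 194.  74.] [498. 243.  67.] [497. 219.  65.] [497. 195.  67.] [496. 241.  70.] [495. 217.  68.] [495. 193.  63.] [494. 240.  65.] [493. 215.  66.] [492. 257.  68.] [491. 233.  67.] [491. 209.  65.] [490. 249.  68.] [489. 226.  63.] [489. 195.  64.] [487. 233.  66.] [487. 198.  76.] [486. 240.  64.] [485. 199.  89.] [484. 241.  66.] [483. 199.  69.] [481. 205.  67.] [479. 207.  70.] [477. 215.  67.] [475. 135.  57.] [474. 139.  61.] [473. 201.  66.] [471. 195.  68.] [469. 194.  59.]
```

View pics/c.png

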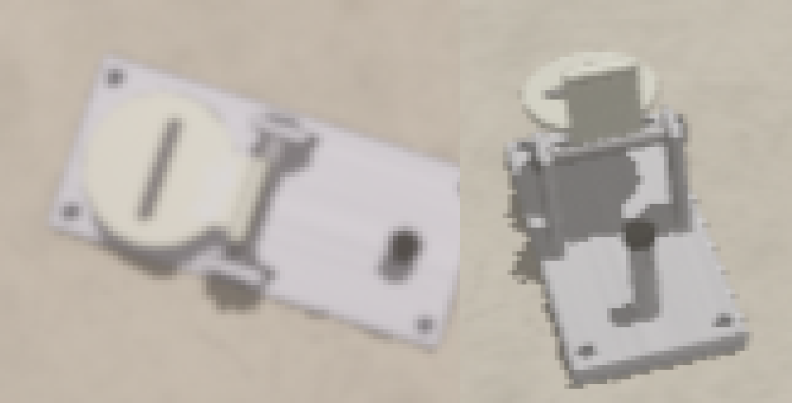

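The round stand is at about (500,196) with yaw −0.32. The rectangle fits 179×80, which matches the given size, and the hinge is near 0. I'll align, shut the gripper and go above the tab's +y side.

{"op": "send_rows", "data": {
  "steps": [
    {"x":0,"y":0,"z":0,"yaw":-0.14,"jaw":255},
    {"x":0.033,"y":0.0225,"z":0,"yaw":0,"jaw":255},
    {"x":0.033,"y":0.0225,"z":0,"yaw":0,"jaw":255},
    {"x":0.033,"y":0.0225,"z":0,"yaw":0,"jaw":255},
    {"x":0.033,"y":0.0225,"z":0,"yaw":0,"jaw":255},
    {"x":0.033,"y":0.0225,"z":0,"yaw":0,"jaw":255},
    {"x":0.033,"y":0.0225,"z":0,"yaw":0,"jaw":255},
    {"x":0.033,"y":0.0225,"z":0,"yaw":0,"jaw":255},
    {"x":0.033,"y":0.0225,"z":0,"yaw":0,"jaw":255},
    {"x":0.033,"y":0.0225,"z":0,"yaw":0,"jaw":255},
    {"x":0.033,"y":0.022,"z":0,"yaw":0,"jaw":255},
    {"x":0,"y":0,"z":0,"yaw":0,"jaw":255}
  ]
}}

```text
time_s: 1.3
eef_pos: [510.8, 216.9, 220.3]
tcp_rot: [3.098, -0.509, -0.001]
wrist_force: [0.1, -0.6, -0.2]
opening: 0.1
grip_force: 0.0
```

```bash
cat >> h.py <<'E'
C=np.array([499.9,196.5,0]);X=np.array([.9486,-.3166,0]);Y=np.array([.3166,.9486,0])
def st(P): P=np.atleast_2d(P)-C; return np.c_[P@X,P@Y,P[:,2]]
def look(n,name,box,k):
    from cell import cams,monitor
    s=monitor.get_state();f=cams.grab_frame(n)
    print("tcp stand",st(s["eef_pos"]).round(1),"rot",s["tcp_rot"].round(3),"F",s["wrist_force"].round(1),"t",s["time_s"])
    a,b,c,d=box;im=cv2.cvtColor(f["pixels"],cv2.COLOR_RGB2BGR)[b:d,a:c]
    cv2.imwrite(f"pics/{name}.png",cv2.resize(im,None,fx=k,fy=k,interpolation=3));return f
E
python3 - <<'E'
from h import *
f=look("scene","s1",(110,60,310,260),3)
P,u,v=cloud(f);S=st(P)
m=(abs(S[:,0])<60)&(abs(S[:,1]-24)<70)&(S[:,2]>130)
Q=S[m]
for z in range(130,300,8):
    q=Q[(Q[:,2]>=z)&(Q[:,2]<z+8)]
    if len(q):print(z,len(q),q.min(0).round(),q.max(0).round())
E
```

```text
tcp stand [[  3.9  22.8 220.3]] rot [ 3.098e+00 -5.090e-01 -1.000e-03] F [ 0.1 -0.6 -0.2] t 1.3
226 17 [ -7.  15. 229.] [ 11.  20. 234.]
234 32 [ -9.   8. 234.] [ 12.  25. 242.]
242 43 [-10.   6. 242.] [ 12.  29. 250.]
250 46 [-10.   7. 250.] [ 11.  24. 258.]
258 47 [-10.   7. 258.] [ 12.  25. 266.]
266 13 [-10.   6. 266.] [  7.  29. 272.]
274 44 [-12. -11. 275.] [ 13.  51. 282.]
282 41 [-11. -18. 282.] [ 13.  19. 290.]
290 49 [-15. -24. 290.] [ 12.  42. 298.]
298 65 [-15. -32. 298.] [ 13.  36. 306.]
```

View pics/s1.png

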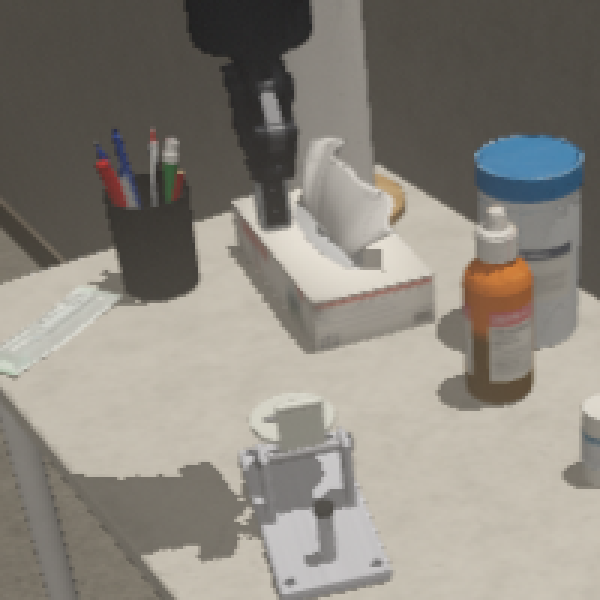

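The view shows the shut fingers hanging above and behind the round flag, tip at crop (275,228). I'll check that pixel against where the tip should project.

```bash
python3 - <<'E'
from h import *
from cell import cams
g=cams.grab_frame("scene")
p=np.array([510.8,216.9,0])
for z in(176,186,198,208,220,233):print(z,proj(g,p+[0,0,z]).round(1),proj(g,p-Y*10+[0,0,z]).round(1))
z=g["z_map"];print(z[116:146,198:207:2].round())
print(g["pixels"][116:146,201].tolist())
E
```

```text
176 [[205.  158.7]] [[205.9 160.9]]
186 [[204.4 154.4]] [[205.4 156.7]]
198 [[203.8 149.2]] [[204.7 151.5]]
208 [[203.3 144.8]] [[204.2 147.1]]
220 [[202.6 139.5]] [[203.6 141.7]]
233 [[201.9 133.6]] [[202.9 135.8]]
[[ 887.  889.  893.  892.  886.]
 [ 892.  891.  892.  894.  890.]
 [ 890.  888.  893.  895.  893.]
 [ 895.  895.  894.  900. 1424.]
 [ 911.  911.  914.  923. 1433.]
 [ 915.  911.  918.  924. 1434.]
 [ 913.  915.  917.  927. 1415.]
 [ 914.  918.  917.  927. 1406.]
 [ 915.  918.  917.  928. 1403.]
 [ 918.  920.  920.  930. 1387.]
 [ 916.  922.  921.  930. 1384.]
 [ 921.  926.  920.  932. 1382.]
 [ 924.  921.  926.  932. 1383.]
 [ 923.  924.  926.  932. 1372.]
 [ 925.  932.  928.  927. 1367.]
 [ 924.  929.  931.  927. 1363.]
 [ 927.  929.  928.  928. 1358.]
 [ 927.  929.  927.  931. 1351.]
 [ 931.  931.  933.  933. 1348.]
 [ 931.  938.  938.  942. 1339.]
 [ 937.  940.  943. 1338. 1338.]
 [1332. 1329. 1335. 1330. 1332.]
 [1327. 1329. 1325. 1329. 1326.]
 [1324. 1323. 1322. 1327. 1320.]
 [1313. 1317. 1322. 1320. 1321.]
 [1313. 1315. 1313. 1314. 1311.]
 [1313. 1311. 1308. 1310. 1301.]
 [1312. 1306. 1302. 1299. 1303.]
 [1317. 1302. 1300. 1296. 1297.]
 [1315. 1301. 1299. 1291. 1292.]]
[[63, 61, 60], [60, 57, 55], [57, 55, 52], [57, 55, 52], [59, 56, 53], [60, 58, 54], [60, 58, 55], [61, 58, 55], [60, 58, 54], [61, 58, 54], [63, 61, 57], [62, 59, 55], [63, 60, 56], [65, 62, 59], [71, 68, 65], [65, 62, 57], [64, 61, 57], [65, 61, 58], [73, 70, 66], [108, 107, 103], [143, 140, 132], [222, 216, 204], [221, 215, 203], [220, 213, 202], [219, 213, 201], [218, 212, 200], [217, 210, 199], [213, 207, 195], [196, 189, 178], [183, 177, 166]]
```

```bash
python3 - <<'E'
from h import *
from cell import cams
for n in("scene","top"):
    f=cams.grab_frame(n);P,u,v=cloud(f);S=st(P)
    q=S[(abs(S[:,0])<45)&(abs(S[:,1])<95)&(S[:,2]>5)&(S[:,2]<125)]
    r=cv2.minAreaRect(q[(q[:,2]<17)][:,:2].astype(np.float32));print(n,len(q),r)
    b=q[(abs(q[:,0])<25)&(q[:,1]>25)&(q[:,2]>50)];print("blade",b.mean(0).round(1),len(b),"max z",q[:,2].max())
    t=S[(abs(S[:,0])<150)&(abs(S[:,1])<150)&(abs(S[:,2])<5)];print("table",t.mean(0).round(1))
    g=S[(abs(S[:,0])<60)&(abs(S[:,1]-24)<80)&(S[:,2]>125)]
    print("grip",len(g), g[g[:,2]<270].mean(0) if len(g) else 0, g[:,2].min() if len(g) else 0)
E
```

```text
scene 2281 ((-0.6016273498535156, -0.6807632446289062), (80.1690902709961, 181.352783203125), 0.1081530973315239)
blade [-8.  53.1 65. ] 107 max z 106.46250484916047
table [ 10.8 -16.6  -0.5]
grip 4713 [ -1.64554732  15.05587095 250.38317495] 229.70146229048262
top 1850 ((-1.3389739990234375, -16.8505859375), (145.76451110839844, 82.51608276367188), 89.99191284179688)
blade [19.  28.9 65.7] 27 max z 108.67379387359792
table [ 23.9 -22.7   0.6]
grip 29733 [nan nan nan] 283.4457730652148<stdin>:10: RuntimeWarning: Mean of empty slice.
  ret = um.true_divide(
```

The scene camera agrees with the stand to about 1 mm, yet the fingertip shows at z≈229, where the stated geometry gives 198. I'll descend to a height that is safe under either reading and measure again.

{"op": "send_rows", "data": {
  "steps": [
    {"x":0,"y":0,"z":0.025,"yaw":0,"jaw":255},
    {"x":0,"y":0,"z":0.025,"yaw":0,"jaw":255},
    {"x":0,"y":0,"z":0.025,"yaw":0,"jaw":255},
    {"x":0,"y":0,"z":0,"yaw":0,"jaw":255},
    {"x":0,"y":0,"z":0,"yaw":0,"jaw":255}
  ]
}}

```text
time_s: 2.0
eef_pos: [508.9, 220.9, 146.7]
tcp_rot: [3.101, -0.499, 0.001]
wrist_force: [-0.4, 0.5, 0.4]
opening: -0.1
grip_force: 0.0
```

```bash
cat >> h.py <<'E'
def tip(f,lo,hi=250):
    P,u,v=cloud(f);S=st(P);q=S[(abs(S[:,0])<60)&(abs(S[:,1]-10)<90)&(S[:,2]>lo)&(S[:,2]<hi)]
    z0=np.percentile(q[:,2],0.5);w=q[(q[:,2]<z0+30)]
    print("tip z",z0.round(1),"lo",np.percentile(w,2,axis=0).round(1),"hi",np.percentile(w,98,axis=0).round(1))
E
python3 - <<'E'
from h import *
f=look("scene","s2",(150,80,270,260),3.3);tip(f,112)
E
```

```text
tcp stand [[  0.8  26.  146.7]] rot [ 3.101e+00 -4.990e-01  1.000e-03] F [-0.4  0.5  0.4] t 2.0
tip z 157.1 lo [-12.5  10.2 157.1] hi [  9.1  28.2 186.3]
```

View pics/s2.png

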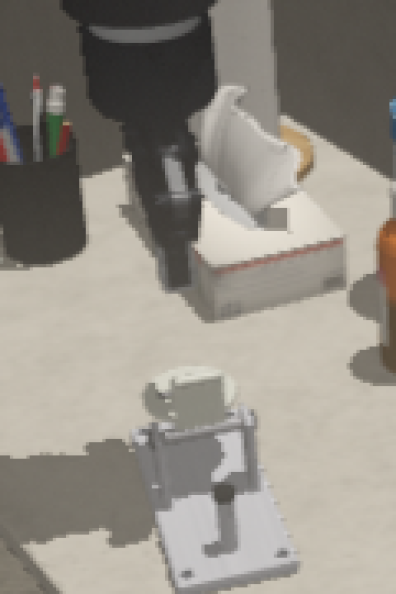

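The image shows the fingers still about 50 mm above the tab, tip at crop (178,288). Laterally it agrees with the readings, but by sight the tip is about 30 mm higher than the stated geometry. I'll go down 45 mm, which is clear of the blade either way, and recheck.

{"op": "send_rows", "data": {
  "steps": [
    {"x":0,"y":0,"z":0.015,"yaw":0,"jaw":255},
    {"x":0,"y":0,"z":0.015,"yaw":0,"jaw":255},
    {"x":0,"y":0,"z":0.015,"yaw":0,"jaw":255},
    {"x":0,"y":0,"z":0,"yaw":0,"jaw":255},
    {"x":0,"y":0,"z":0,"yaw":0,"jaw":255}
  ]
}}

```text
time_s: 2.55
eef_pos: [509.1, 220.0, 100.5]
tcp_rot: [3.1, -0.502, -0.001]
wrist_force: [0.2, -0.3, 0.9]
opening: 0.3
grip_force: 0.0
```

```bash
python3 - <<'E'
from h import *
from cell import cams
f=look("scene","s3",(150,100,260,250),5)
P,u,v=cloud(f);S=st(P)
for z in range(100,150,4):
    q=S[(abs(S[:,0])<40)&(abs(S[:,1]-10)<50)&(S[:,2]>=z)&(S[:,2]<z+4)]
    if len(q):print(z,len(q),np.percentile(q,5,axis=0).round(),np.percentile(q,95,axis=0).round())
E
```

```text
tcp stand [[  1.3  25.2 100.5]] rot [ 3.10e+00 -5.02e-01 -1.00e-03] F [ 0.2 -0.3  0.9] t 2.55
100 29 [-16.  -5. 100.] [ 12.   1. 104.]
104 24 [-15.  -6. 104.] [ 15.   2. 106.]
108 4 [ -8.  18. 111.] [  5.  19. 112.]
112 14 [-11.  16. 112.] [  9.  21. 116.]
116 15 [-12.  13. 116.] [  6.  28. 120.]
120 14 [-11.  10. 121.] [  8.  21. 124.]
124 17 [-11.  10. 124.] [  9.  22. 128.]
128 18 [-11.  10. 128.] [  6.  22. 132.]
132 19 [-12.  11. 132.] [  9.  22. 135.]
136 19 [-12.  11. 136.] [  8.  28. 139.]
140 16 [-11.  10. 140.] [  8.  19. 143.]
144 10 [-10.  10. 144.] [  4.  18. 147.]
148 1 [-12.  28. 151.] [-12.  28. 151.]
```

View pics/s3.png

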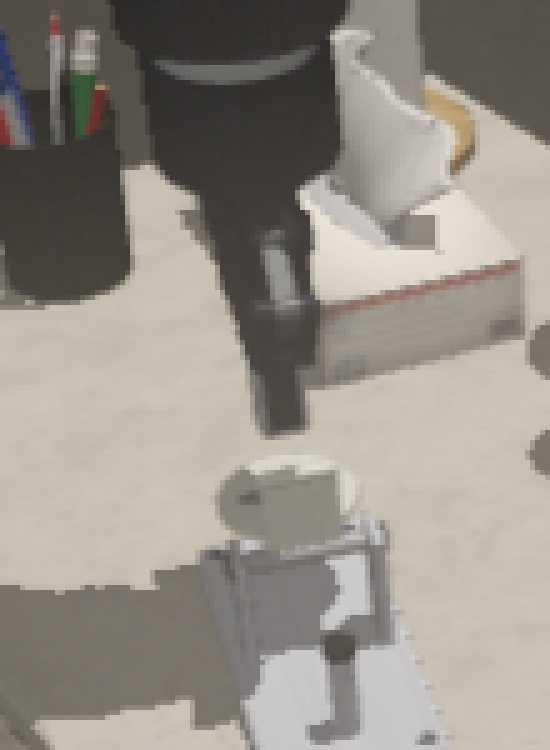

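The tip is at z≈112 with its −y face at y≈10, so by sight it sits about 11 mm above the TCP reading. The tab edge is right below in the picture. I'll lower it to 85 beside the tab and start the push.

{"op": "send_rows", "data": {
  "steps": [
    {"x":0,"y":0,"z":0.009,"yaw":0,"jaw":255},
    {"x":0,"y":0,"z":0.009,"yaw":0,"jaw":255},
    {"x":0,"y":0,"z":0.009,"yaw":0,"jaw":255},
    {"x":0,"y":0,"z":0,"yaw":0,"jaw":255},
    {"x":0,"y":0.005,"z":0,"yaw":0,"jaw":255},
    {"x":0,"y":0.005,"z":0,"yaw":0,"jaw":255},
    {"x":0,"y":0.005,"z":0,"yaw":0,"jaw":255}
  ]
}}

```text
time_s: 3.3
eef_pos: [504.5, 206.1, 74.3]
tcp_rot: [-3.1, 0.501, -0.001]
wrist_force: [0.8, 1.7, -0.3]
opening: 0.1
grip_force: 0.9
```

```bash
cat >> h.py <<'E'
def prof(f,a=40,b=160,st_=6):
    P,u,v=cloud(f);S=st(P)
    for z in range(a,b,st_):
        q=S[(abs(S[:,0])<40)&(abs(S[:,1]+5)<95)&(S[:,2]>=z)&(S[:,2]<z+st_)];
        im=f["pixels"][v,u][(abs(S[:,0])<40)&(abs(S[:,1]+5)<95)&(S[:,2]>=z)&(S[:,2]<z+st_)].mean(1)
        for nm,m in(("dark",im<95),("light",im>=95)):
            if m.sum()>2:print(z,nm,m.sum(),"y",np.percentile(q[m,1],[3,50,97]).round(),end=' | ')
        print()
E
python3 - <<'E'
from h import *
f=look("scene","s4",(150,100,260,250),5);prof(f,60,140)
E
```

```text
tcp stand [[ 1.3 10.5 74.3]] rot [-3.10e+00  5.01e-01 -1.00e-03] F [ 0.8  1.7 -0.3] t 3.3
60 light 96 y [-12.  -3.  19.] | 
66 dark 5 y [-10.  -6.   1.] | 66 light 150 y [-8. 13. 42.] | 
72 light 147 y [-6. 47. 65.] | 
78 light 39 y [-7. -5. 69.] | 
84 light 30 y [-10.  -6.  -4.] | 
90 light 31 y [-11.  -9.  -3.] | 
96 light 45 y [-12.  -9.   5.] | 
102 dark 10 y [-6. -3.  2.] | 102 light 43 y [-12.  -8.  11.] | 
108 dark 17 y [-6. -3. -1.] | 108 light 13 y [-4.  3. 10.] | 
114 dark 14 y [-5. -3. -1.] | 

126 dark 5 y [-20. -19. -18.] | 126 light 9 y [-19.   7.  19.] | 
132 dark 22 y [-24. -21.  -6.] | 132 light 4 y [-20. -17.  -1.] | 
138 dark 13 y [-30. -22.  -3.] |
```

Contact is gentle (about 2 N) and the paddle is rising. I'll carry on along the tab's arc.

{"op": "send_rows", "data": {
  "steps": [
    {"x":0,"y":0.005,"z":0,"yaw":0,"jaw":255},
    {"x":0,"y":0.005,"z":0,"yaw":0,"jaw":255},
    {"x":0,"y":0.005,"z":0.001,"yaw":0,"jaw":255},
    {"x":0,"y":0.004,"z":0.002,"yaw":0,"jaw":255},
    {"x":0,"y":0.004,"z":0.003,"yaw":0,"jaw":255},
    {"x":0,"y":0.003,"z":0.003,"yaw":0,"jaw":255}
  ]
}}

```text
time_s: 3.95
eef_pos: [496.3, 181.1, 65.0]
tcp_rot: [-3.101, 0.502, -0.001]
wrist_force: [0.9, 1.9, 0.4]
opening: -0.1
grip_force: 1.0
```

```bash
python3 - <<'E'
from h import *
f=look("scene","s5",(150,100,260,250),4);prof(f,60,140)
E
```

```text
tcp stand [[  1.4 -15.7  65. ]] rot [-3.101e+00  5.020e-01 -1.000e-03] F [0.9 1.9 0.4] t 3.95
60 light 57 y [-12.  -3.  10.] | 
66 light 66 y [-15.  -1.  10.] | 
72 light 47 y [-39. -23.   7.] | 
78 dark 6 y [-29. -27. -27.] | 78 light 79 y [-40. -31.  10.] | 
84 dark 17 y [-32. -28. -26.] | 84 light 45 y [-23.  10.  14.] | 
90 dark 17 y [-30. -29. -22.] | 90 light 49 y [-24.  11.  15.] | 
96 dark 17 y [-32. -29.  -5.] | 96 light 44 y [-27.  14.  17.] | 
102 dark 18 y [-30. -28.  13.] | 102 light 39 y [-23.  17.  23.] | 
108 dark 6 y [-31. -30. -28.] | 108 light 29 y [18. 20. 24.] | 
114 light 25 y [-15.  23.  26.] | 
120 dark 18 y [-49. -47. -13.] | 120 light 20 y [-47.  24.  28.] | 
126 dark 22 y [-54. -48. -29.] | 
132 dark 15 y [-59. -54. -30.] | 
138 dark 24 y [-64. -61. -28.] | 138 light 3 y [-33. -30. -11.] |
```

View pics/s5.png

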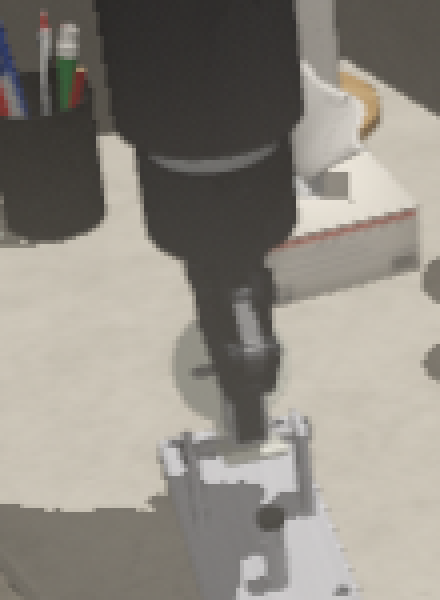

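The paddle now stands at about 68°, and its face is seen behind the fingers around crop (210,370). I'll rise clear, cross over to its back (+y) side and come down.

{"op": "send_rows", "data": {
  "steps": [
    {"x":0,"y":0,"z":-0.025,"yaw":0,"jaw":255},
    {"x":0,"y":0,"z":-0.03,"yaw":0,"jaw":255},
    {"x":0,"y":0,"z":-0.025,"yaw":0,"jaw":255},
    {"x":0,"y":-0.025,"z":0,"yaw":0,"jaw":255},
    {"x":0,"y":-0.025,"z":0,"yaw":0,"jaw":255},
    {"x":0,"y":-0.025,"z":0,"yaw":0,"jaw":255},
    {"x":0,"y":0,"z":0,"yaw":0,"jaw":255},
    {"x":0,"y":0,"z":0.02,"yaw":0,"jaw":255},
    {"x":0,"y":0,"z":0.02,"yaw":0,"jaw":255},
    {"x":0,"y":0,"z":0.01,"yaw":0,"jaw":255},
    {"x":0,"y":0,"z":0,"yaw":0,"jaw":255}
  ]
}}

```text
time_s: 5.1
eef_pos: [518.9, 251.3, 93.0]
tcp_rot: [3.098, -0.502, -0.004]
wrist_force: [-0.5, 0.4, -0.6]
opening: 0.2
grip_force: 0.0
```

```bash
python3 - <<'E'
from h import *
f=look("scene","s6",(150,100,260,250),4);prof(f,60,150)
E
```

```text
tcp stand [[ 0.7 58.  93. ]] rot [ 3.098 -0.502 -0.004] F [-0.5  0.4 -0.6] t 5.1
60 dark 5 y [-65. -63.  -5.] | 60 light 73 y [-13.  -3.   8.] | 
66 light 112 y [-16.   0.  11.] | 
72 light 81 y [-40. -18.   7.] | 
78 light 99 y [-41.   5.   9.] | 
84 light 80 y [ 6.  9. 12.] | 
90 light 80 y [ 9. 12. 15.] | 
96 light 67 y [10. 13. 17.] | 
102 dark 6 y [11. 13. 16.] | 102 light 104 y [11. 16. 20.] | 
108 light 83 y [16. 19. 23.] | 
114 light 84 y [18. 22. 52.] | 
120 dark 13 y [41. 45. 46.] | 120 light 71 y [21. 24. 52.] | 
126 dark 19 y [42. 45. 52.] | 126 light 39 y [23. 27. 54.] | 
132 dark 17 y [42. 45. 51.] | 132 light 4 y [49. 50. 51.] | 
138 dark 6 y [41. 43. 45.] | 
144 light 6 y [31. 56. 65.] |
```

{"op": "send_rows", "data": {
  "steps": [
    {"x":0,"y":0.008,"z":0,"yaw":0,"jaw":255},
    {"x":0,"y":0.008,"z":0,"yaw":0,"jaw":255},
    {"x":0,"y":0.008,"z":0,"yaw":0,"jaw":255},
    {"x":0,"y":0.008,"z":0,"yaw":0,"jaw":255},
    {"x":0,"y":0.008,"z":0,"yaw":0,"jaw":255},
    {"x":0,"y":0.006,"z":0,"yaw":0,"jaw":255},
    {"x":0,"y":0.006,"z":0,"yaw":0,"jaw":255},
    {"x":0,"y":0.006,"z":0.001,"yaw":0,"jaw":255},
    {"x":0,"y":0.006,"z":0.002,"yaw":0,"jaw":255}
  ]
}}

```text
time_s: 6.05
eef_pos: [499.5, 191.4, 91.9]
tcp_rot: [3.101, -0.502, -0.0]
wrist_force: [-0.0, 0.8, -0.6]
opening: -0.2
grip_force: 0.5
```

```bash
python3 - <<'E'
from h import *
f=look("scene","s7",(150,100,260,250),4);prof(f,60,150)
E
```

```text
tcp stand [[ 1.3 -5.  91.9]] rot [ 3.101 -0.502 -0.   ] F [-0.   0.8 -0.6] t 6.05
60 light 101 y [-13.  -4.   5.] | 
66 light 75 y [-11.  -3.  10.] | 
72 light 25 y [-10.  -7.  -6.] | 
78 light 33 y [-12. -10.  -9.] | 
84 light 44 y [-16. -13. -11.] | 
90 light 31 y [-18. -15. -13.] | 
96 dark 4 y [-22. -21. -21.] | 96 light 57 y [-22. -19. -16.] | 
102 light 54 y [-23. -21. -18.] | 
108 light 52 y [-25. -23. -21.] | 
114 light 51 y [-28. -26.  -8.] | 
120 dark 4 y [-19. -17. -14.] | 120 light 55 y [-31. -28. -11.] | 
126 dark 19 y [-21. -18. -15.] | 126 light 37 y [-33. -28.  -2.] | 
132 dark 15 y [-21. -19. -13.] | 132 light 5 y [-15. -12.  -5.] | 

144 dark 5 y [-37. -33. -20.] | 144 light 9 y [-30. -14.   3.] |
```

View pics/s7.png

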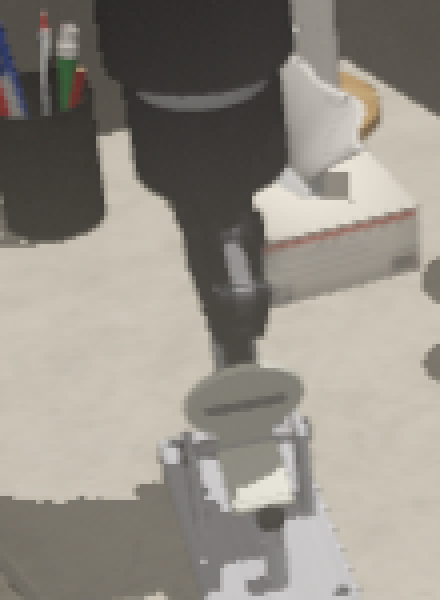

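It's past vertical at about 113°, with the raised-bar face now towards the camera around crop (245,400) and the fingers behind it. I'll follow the arc over and down.

{"op": "send_rows", "data": {
  "steps": [
    {"x":0,"y":0.006,"z":0.002,"yaw":0,"jaw":255},
    {"x":0,"y":0.006,"z":0.002,"yaw":0,"jaw":255},
    {"x":0,"y":0.005,"z":0.004,"yaw":0,"jaw":255},
    {"x":0,"y":0.005,"z":0.004,"yaw":0,"jaw":255},
    {"x":0,"y":0.005,"z":0.004,"yaw":0,"jaw":255},
    {"x":0,"y":0.003,"z":0.004,"yaw":0,"jaw":255},
    {"x":0,"y":0.003,"z":0.004,"yaw":0,"jaw":255},
    {"x":0,"y":0.002,"z":0.004,"yaw":0,"jaw":255},
    {"x":0,"y":0,"z":0,"yaw":0,"jaw":255}
  ]
}}

```text
time_s: 7.0
eef_pos: [488.2, 158.1, 63.2]
tcp_rot: [3.1, -0.502, -0.002]
wrist_force: [0.2, -0.1, -0.6]
opening: -0.1
grip_force: 0.0
```

```bash
python3 - <<'E'
from h import *
f=look("scene","s8",(150,100,260,250),4);prof(f,54,120)
E
```

```text
tcp stand [[  1.1 -40.1  63.2]] rot [ 3.10e+00 -5.02e-01 -2.00e-03] F [ 0.2 -0.1 -0.6] t 7.0
54 dark 28 y [-70. -66.  60.] | 54 light 25 y [-31.  -2.  69.] | 
60 dark 6 y [-70. -63. -61.] | 60 light 69 y [-13.  -4.   6.] | 
66 light 146 y [-53. -24.   8.] | 
72 light 204 y [-71. -57. -40.] | 
78 dark 6 y [-54. -52. -51.] | 78 light 13 y [-53. -47. -42.] | 
84 dark 17 y [-56. -53. -51.] | 84 light 11 y [-53. -47. -44.] | 
90 dark 16 y [-55. -54. -50.] | 90 light 10 y [-49. -46. -35.] | 
96 dark 22 y [-56. -53. -45.] | 96 light 9 y [-49. -47. -41.] | 
102 dark 10 y [-56. -53. -49.] | 102 light 6 y [-55. -48. -40.] | 
108 dark 3 y [-56. -55. -31.] | 
114 dark 5 y [-70. -68. -38.] |
```

{"op": "send_rows", "data": {
  "steps": [
    {"x":0,"y":0,"z":0.002,"yaw":0,"jaw":255},
    {"x":0,"y":0,"z":0.002,"yaw":0,"jaw":255},
    {"x":0,"y":0,"z":0.002,"yaw":0,"jaw":255},
    {"x":0,"y":0,"z":0,"yaw":0,"jaw":255}
  ]
}}

```text
time_s: 7.45
eef_pos: [488.6, 158.6, 57.6]
tcp_rot: [3.101, -0.502, -0.0]
wrist_force: [0.6, -1.0, -0.2]
opening: 0.3
grip_force: 0.0
```

{"op": "send_rows", "data": {
  "steps": [
    {"x":0,"y":0,"z":0.001,"yaw":0,"jaw":255},
    {"x":0,"y":0,"z":0.001,"yaw":0,"jaw":255},
    {"x":0,"y":0,"z":0,"yaw":0,"jaw":255}
  ]
}}

```text
time_s: 7.75
eef_pos: [488.6, 158.6, 55.9]
tcp_rot: [3.101, -0.502, -0.0]
wrist_force: [-0.0, 0.3, -0.0]
opening: 0.1
grip_force: 0.0
```

```bash
cat >> h.py <<'E'
def blade(f):
    P,u,v=cloud(f);S=st(P);br=f["pixels"][v,u].mean(1)
    m=(abs(S[:,0])<28)&(S[:,1]<-20)&(S[:,1]>-76)&(S[:,2]>56)&(S[:,2]<82)&(br>100)
    q=S[m];p,c=np.polyfit(q[:,1],q[:,2],1,cov=True);print("n",m.sum(),"slope",p.round(3),"+-",c[0,0]**.5,"theta",np.pi-np.arctan(-p[0]),"z far",np.polyval(p,-70),"z near",np.polyval(p,-20))
E
python3 - <<'E'
from h import *
f=look("scene","s9",(150,100,260,250),4);blade(f)
E
```

```text
tcp stand [[  1.3 -39.5  55.9]] rot [ 3.101 -0.502 -0.   ] F [-0.   0.3 -0. ] t 7.75
n 336 slope [2.700e-02 6.748e+01] +- 0.011740288761059899 theta 3.168107204219728 z far 65.62385341800163 z near 66.94989170849298
```

The fit says nearly flat, but there is no contact force yet. I'll press on in 1 mm steps until the rest pushes back.

{"op": "send_rows", "data": {
  "steps": [
    {"x":0,"y":0,"z":0.001,"yaw":0,"jaw":255},
    {"x":0,"y":0,"z":0.001,"yaw":0,"jaw":255},
    {"x":0,"y":0,"z":0,"yaw":0,"jaw":255}
  ]
}}

```text
time_s: 8.1
eef_pos: [488.7, 158.6, 54.3]
tcp_rot: [3.101, -0.502, 0.0]
wrist_force: [-2.2, -0.4, 3.2]
opening: -0.2
grip_force: 1.5
```

{"op": "send_rows", "data": {
  "steps": [
    {"x":0,"y":0,"z":0.001,"yaw":0,"jaw":255},
    {"x":0,"y":0,"z":0,"yaw":0,"jaw":255}
  ]
}}

```text
time_s: 8.3
eef_pos: [488.8, 158.6, 54.2]
tcp_rot: [3.101, -0.501, 0.001]
wrist_force: [-4.5, -1.4, 7.1]
opening: -0.1
grip_force: 4.0
```

Force rises with no further travel, so the paddle is on the stop. I'll back off straight up and check.

{"op": "send_rows", "data": {
  "steps": [
    {"x":0,"y":0,"z":-0.01,"yaw":0,"jaw":255},
    {"x":0,"y":0,"z":-0.025,"yaw":0,"jaw":255},
    {"x":0,"y":0,"z":-0.04,"yaw":0,"jaw":255},
    {"x":0,"y":0,"z":-0.04,"yaw":0,"jaw":255},
    {"x":0,"y":0,"z":-0.04,"yaw":0,"jaw":255},
    {"x":0,"y":0,"z":0,"yaw":0,"jaw":255},
    {"x":0,"y":0,"z":0,"yaw":0,"jaw":255}
  ]
}}

```text
time_s: 9.0
eef_pos: [489.0, 159.1, 209.1]
tcp_rot: [-3.099, 0.501, -0.002]
wrist_force: [-0.3, 0.3, -1.2]
opening: -0.0
grip_force: 0.0
```

```bash
python3 - <<'E'
from h import *
f=look("scene","s10",(150,100,260,250),4);blade(f)
P,u,v=cloud(f);S=st(P);q=S[(abs(S[:,0])<60)&(abs(S[:,1])<110)&(S[:,2]>5)&(S[:,2]<17)]
print(cv2.minAreaRect(q[:,:2].astype(np.float32)))
E
```

```text
tcp stand [[  1.5 -39.  209.1]] rot [-3.099e+00  5.010e-01 -2.000e-03] F [-0.3  0.3 -1.2] t 9.0
n 402 slope [2.7000e-02 6.5178e+01] +- 0.004742799240188235 theta 3.1686071725600895 z far 63.2862121331206 z near 64.63726675708172
((-0.7100830078125, 0.12952423095703125), (183.34498596191406, 79.93922424316406), 89.9851303100586)
```

View pics/s10.png

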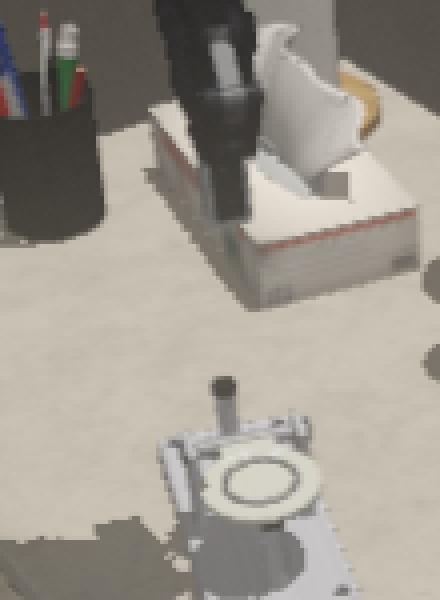

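The paddle lies flat on the −y rest with its ring face up, at crop (262,482). The stand hasn't moved and the gripper is clear.

```bash
python3 -c "
from cell import manip
print(manip.job_done())"
```

```text
the job is handed in; nothing more can be done
None
```

The round paddle is turned over and lies flat on the opposite rest, ring face up, with the stand within about 1 mm of its start; the arm went near nothing else, and the job is handed in (no verdict was returned).

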